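Turn the yellow peg-board clip half over through the twisted guide

TASK

Take the yellow-and-black clip from the wooden rack and drop it from above through the twisted slot of the turning guide, so that it is turned half round on its way and comes out lying on the guide's sloping tray with its yellow face up, ready for the peg board. Don't touch the clip once it has gone into the guide, and leave the red and the blue clip in the rack.

Things in the scene. Friction and masses are not known exactly. Their poses are not given: they have to be found in the camera images.
- yellow_mid (a point): Centre, half-way up, of the yellow clip: an upside-down T, 62 mm tall, 10 mm thick. Foot: crossbar 54 mm long, 12 mm high; above it a flat tongue 18 mm wide, 50 mm high, to be gripped across its 10 mm. 40 g. z up the tongue, y along the crossbar, x square to the flat faces: +x face yellow, -x face black. Stands upright in a slot of the wooden rack; lift it straight up.
- red_mid (a point): Centre of the red clip, same shape, red and black; stays in the rack. The rack is a fixed block 50 x 230 mm, 22 mm high, with three slots in a row 72 mm apart, each 15 x 59 mm, 12 mm deep, one clip in each crossbar down, in any order. All start with the black face towards the robot and the coloured face away.
- blue_mid (a point): Centre of the blue clip, same shape, blue and black; stays in its slot of the rack.
- guide: Fixed turning guide; origin on the shelf under the slot's axis, z up, tray out to -x. Grey funnel on top: rim 270 mm up, opening 46 mm in x, 88 mm in y, narrowing over 28 mm to about 20 x 62. The clip goes in upright, crossbar first and along y, falls freely down the twist in a clear tube (turned 180 deg), slides down the 42 deg tray to a lip 92 mm out; the face that looked to +x at the top then lies up.
Not all that is in view belongs to the job. Of the things that look like the part that bears yellow_mid, the smallest one is meant.

How it is judged:
On the way, in this order (a step that is already met when the one before it is completed fails the run):
1. the yellow clip is lifted out of the rack (height (world z) of yellow_mid above 0.12 m), for 0.1 s.
2. the yellow clip is inside the twisted slot, out of the gripper (horizontal distance between yellow_mid and guide below 0.012 m and z of yellow_mid in the frame of guide between 0.14 and 0.25 m and contact force between the fingers and yellow_clip below 0.1 N), for 0.03 s.
At the end, for the whole second after the job is handed in: The yellow clip rests on the guide's sloping tray (centre 40 to 110 mm out from the slot's axis, within 30 mm of the tray's middle line and below 80 mm), yellow face up (its normal within 60 degrees of vertical), still; the red and blue clips are within 15 mm of where they stood (x of yellow_mid in the frame of guide between -0.11 and -0.04 m and y of yellow_mid in the frame of guide between -0.03 and 0.03 m and height (world z) of yellow_mid below 0.08 m and angle between yellow_mid's own x axis and vertical below 1.05 rad and linear speed of yellow_clip below 0.02 m/s and distance of each of red_mid, blue_mid from where it was at the start of the episode below 0.015 m); the robot touches nothing.
It fails at once if the robot touches the yellow clip after it has gone into the guide (horizontal distance between yellow_mid and guide below 0.09 m and height (world z) of yellow_mid below 0.2 m and contact force between the fingers and yellow_clip above 0.3 N).
It fails at once if the red or the blue clip is taken out of its slot (distance of any of red_mid, blue_mid from where it was at the start of the episode above 0.03 m).
It also fails if it takes over 32 s, if anything falls off the work surface, if the arm or the gripper's body presses on something with over 40 N, if the wrist force passes 120 N, or if a joint passes its speed limit or range.

ROBOT

A 6-joint arm with a two-finger parallel gripper is mounted at the origin on the work surface. World frame = base frame: x ahead of the robot, y to its left, z up, the work surface at z = 0. Lengths are in m, angles in rad, forces in N, time in s.
With the tool pointing down it reaches from about 0.35 to 0.925 m from the base axis. Payload 6.4 kg.
Tool frame: the origin (TCP) lies at the very end of the fingers, on their centre line; the grasp point (between the pads) lies 19 mm behind it (manip.grip_point_offset is the distance from the TCP to the grasp point, in m); z points along the fingers, y is the line along which they close (so a half turn about z gives the same grasp; the last joint's range is limited). The gripper opens to 85 mm and grips with 20 to 120 N. Pads are 22 mm wide; open, the fingers measure 114 mm over their backs; the gripper's body (76 mm by 85 mm) begins 54 mm behind the grasp point. The pads swing forward as they close: fully open they stand 13 mm farther back than shut.
Start: joints at [-0.174, 0.245, 1.558, -0, 1.339, -0.174], TCP at [0.65, 0, 0.231] pointing down, gripper open.
Joint ranges: [-3.13, 3.13], [-1.02, 2.26], [0.13, 2.54], [-0.95, 4.09], [0.21, 2.88], [-2.74, 2.74]. Speed limits (rad/s): [2.57, 2.57, 3.14, 3.14, 3.14, 3.14].

INTERFACE

Orientations are given as a unit quaternion [x, y, z, w].
In Python, from station import telemetry, viewer, job, manip gives the robot as it stands.
- The arm moves only by the shell command python3 -m pendant 'ROWS' [FORCE]. ROWS is JSON, one flat list of numbers, 5 for each row, row after row: the shift along the tool's x, y, z in cm, then the turn about the tool's z in degrees, then the closure in counts, from 0 (fully open) to 255 (shut). A call has 1 to 10 rows; each row is the pose to reach, as a shift and turn from the pose commanded when the call began, along the tool's axes at that moment; what a row does not reach only later rows make up. A row lasts 1/10 s, in which the tool goes at most 50 mm and 8.59 degrees, less where a joint would pass 70% of its speed; a pose out of reach is approached as far as the arm can. A call with a gripper value outside its range is refused whole. The fingers move at their own pace and stop on an object; FORCE is the grip in N (left out, the last holds). Time passes only in rows, so rows that repeat a pose let the fingers close. It gives the time, the measured TCP pose, the force, the opening and the grip force at its end, in the units of the state.
- telemetry.observe(): the state, without advancing time (a new reading comes with each control period).
- viewer.capture(name): name is "scene" or "side" or "wrist"; returns the picture (384x512x3 uint8, red, green, blue); there is no depth.
- viewer.get_calibration(name): a dict with "fovy" (degrees; the focal length in pixels is half the picture's height over the tangent of half this angle, whatever the lens; pixels are square), "cx", "cy" (the principal point, pixels), "world_from_camera" (4x4, takes a point from camera to world coordinates). Camera axes: x right, y down, z forward; pixel columns grow to the right and rows downward; lengths in m; the calibration is good to about 2 mm. A picture is of the moment at which its call begins: read the wrist's pose just before it. get_calibration takes no time and is no camera call; for the wrist camera it gives the pose at the moment of the call.
- job.sign_off(): hands the job in; it is judged then, once.
The state is a dict: "clock": time; "qpos": joint angles; "joint_vel": joint speeds; "tau": joint torques, N m; "ee_pos": TCP position; "tool_rot": TCP orientation; "wrist_force": force on the tool from outside, world axes, zero at the start; "moment": the same for the moment, N m; "opening": finger opening in m; "grip_force": force on a finger pad.
Only numpy, scipy, OpenCV 4.12 (cv2) and the standard library are available. Lean on these libraries where they do the work, as an engineer would, in place of code of your own. Each camera call takes 0.05 s, during which the arm holds its last target. There are 200 camera calls.

## Working session

There is one attempt and no reset: what is moved stays moved. The work goes in short steps, Python scripts to look and compute and a shell command to move; the robot and the scene stay as the last step left them, time stands still between calls to the robot, and variables do not carry over. Pictures are saved under pics/ and viewed, at most 10 in all, crops included, and the job is handed in when it is done.

```bash
ls; mkdir -p pics; python3 - <<'E'
from station import telemetry, viewer, job, manip
import cv2,numpy as np
s=telemetry.observe();print(s["clock"],s["ee_pos"],s["tool_rot"],manip.grip_point_offset)
for n in("scene","side"):
    im=viewer.capture(n);cv2.imwrite(f"pics/{n}0.png",im[...,::-1]);c=viewer.get_calibration(n);print(n,c["fovy"],c["cx"],c["cy"],np.round(c["world_from_camera"],3).tolist())
a=cv2.imread("pics/scene0.png");b=cv2.imread("pics/side0.png")
E
```

```text
pics
0.0 [6.49415052e-01 1.07019714e-04 2.30135779e-01] [ 7.07098217e-01  7.07114613e-01 -5.87188275e-04 -8.31214539e-04] 0.0187
scene 49.448212055941326 253.02416848972135 188.4961066210601 [[0.747, 0.497, -0.441, 0.956], [0.664, -0.565, 0.489, -0.384], [-0.006, -0.658, -0.753, 0.799], [0.0, 0.0, 0.0, 1.0]]
side 53.83078457181411 251.81651937470045 192.03029923329962 [[-0.728, -0.465, 0.503, 0.123], [-0.685, 0.497, -0.532, 0.524], [-0.003, -0.733, -0.681, 0.629], [0.0, 0.0, 0.0, 1.0]]
```

View pics/scene0.png

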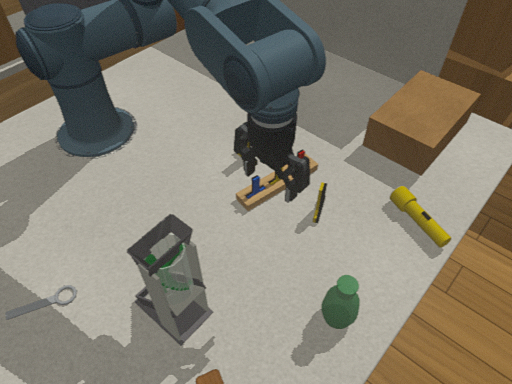

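View pics/side0.png

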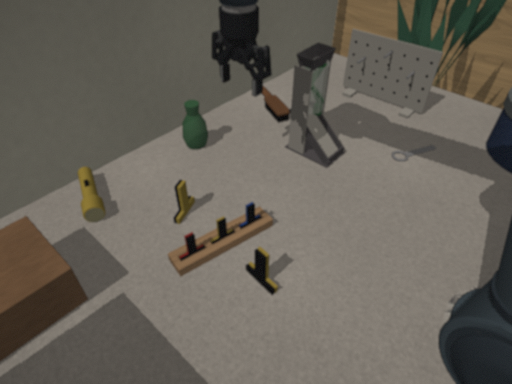

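The scene view shows the guide (funnel rim around (165,240)) and the rack near (275,185), partly behind the gripper. In the side view there are three yellow-and-black T shapes: (222,230) in the rack's middle slot, (183,200) free-standing, and (262,270) free-standing. The one in the rack fits the description. I'll confirm it in an enlarged crop, with the guide alongside.

```bash
python3 - <<'E'
import cv2,numpy as np
a=cv2.imread("pics/scene0.png");b=cv2.imread("pics/side0.png")
r=lambda im,x,y,w,h,W,H:cv2.resize(im[y:y+h,x:x+w],(W,H),interpolation=cv2.INTER_CUBIC)
o=np.hstack([np.vstack([r(b,160,170,130,130,400,400)[:400],r(a,220,140,120,60,400,200)]),np.vstack([r(b,270,35,90,135,200,300),]) if 0 else np.vstack([r(b,265,35,120,90+0,400,300),r(a,105,205,133,100+0,400,300)])])
cv2.imwrite("pics/crop1.png",o)
E
```

```text
(no output)
```

View pics/crop1.png

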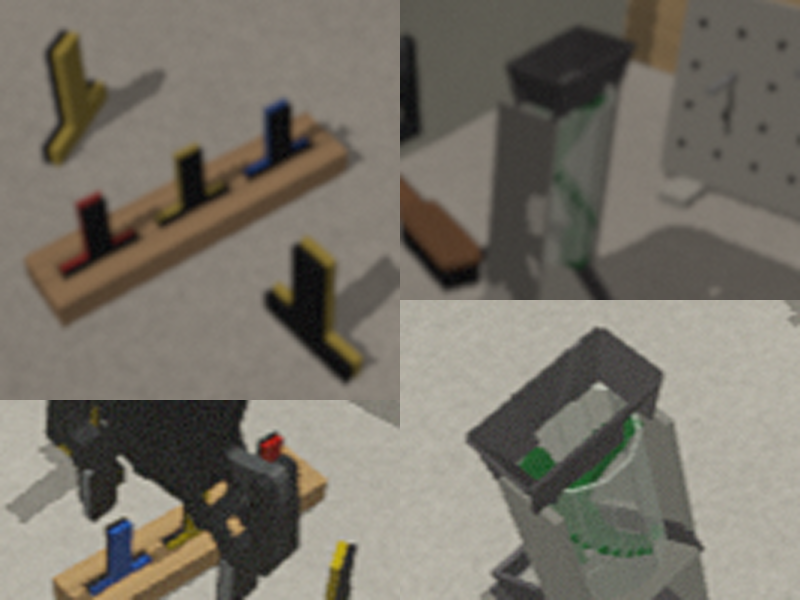

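The crop shows yellow in the middle slot, red at the (-x-image) left and blue at the right, with black faces towards the side camera and robot. Both free-standing T shapes are larger than the one in the rack, so the rack clip is meant. Next I measure the rack outline, tongue tops and guide rim.

```bash
cat > h.py <<'E'
import cv2,numpy as np
from station import viewer
def ray(c,uv):
    T=np.array(c["world_from_camera"]);f=192/np.tan(np.radians(c["fovy"]/2))
    d=np.array([(uv[0]-c["cx"])/f,(uv[1]-c["cy"])/f,1.]);return T[:3,3],T[:3,:3]@d
def onz(c,uv,z):
    o,d=ray(c,uv);return o+d*(z-o[2])/d[2]
def proj(c,p):
    T=np.linalg.inv(np.array(c["world_from_camera"]));f=192/np.tan(np.radians(c["fovy"]/2))
    q=T[:3,:3]@np.array(p)+T[:3,3];return q[:2]/q[2]*f+[c["cx"],c["cy"]]
E
python3 - <<'E'
from h import *
np.set_printoptions(precision=4,suppress=True)
A=viewer.get_calibration("scene");B=viewer.get_calibration("side")
b=cv2.imread("pics/side0.png")
h=cv2.cvtColor(b,cv2.COLOR_BGR2HSV)
m=cv2.inRange(h,(5,60,60),(20,200,255));m[:205]=0;m[275:]=0;m[:,:160]=0;m[:,285:]=0
m=cv2.morphologyEx(m,cv2.MORPH_OPEN,np.ones((2,2)))
hull=cv2.convexHull(np.vstack([c for c in cv2.findContours(m,0,1)[0]if cv2.contourArea(c)>15]))
print("hull px",cv2.approxPolyDP(hull,2,True)[:,0].tolist())
P=np.array([onz(B,p[0],.022)[:2] for p in hull],np.float32)
print("rack rect",cv2.minAreaRect(P))
s=130/400
for n,u,v in[("red top",90,200),("yel top",188,152),("blu top",277,106)]:
    print(n,onz(B,(160+u*s,170+v*s),.072))
print("dist slots mid (base slot centres) ")
for n,u,v in[("d1 top",67,38),("d2 top",316,247)]:
  for z in(.062,.08,.1): print(n,z,onz(B,(160+u*s,170+v*s),z))
print("d2 foot ends",onz(B,(160+272*s,170+300*s),.0),onz(B,(160+348*s,170+378*s),.0))
print("rim scene");R=[]
for p in[(171.5,214.3),(127.6,250.6),(150.6,275),(192,230)]:
    w=onz(A,p,.27);R.append(w[:2]);print(p,w)
R=np.array(R);print(R.mean(0),np.linalg.norm(R-np.roll(R,1,0),axis=1))
c=120/400;S=[]
print("rim side")
for p in[(508,68),(585,26),(633,45),(560,88)]:
    w=onz(B,(265+(p[0]-400)*c,35+p[1]*c),.27);S.append(w[:2]);print(w)
S=np.array(S);print(S.mean(0),np.linalg.norm(S-np.roll(S,1,0),axis=1))
print("tray"); 
for p in[(315,163),(343,152),(327,118)]:print(onz(B,p,0))
E
```

```text
hull px [[273, 219], [273, 225], [184, 275], [180, 275], [170, 260], [170, 253], [255, 209], [261, 208]]
rack rect ((0.5170411467552185, 0.19182488322257996), (0.23445503413677216, 0.06589417159557343), 78.69847106933594)
red top [0.5398 0.2589 0.072 ]
yel top [0.5248 0.1887 0.072 ]
blu top [0.5117 0.1181 0.072 ]
dist slots mid (base slot centres) 
d1 top 0.062 [0.6805 0.1649 0.062 ]
d1 top 0.08 [0.6628 0.1763 0.08  ]
d1 top 0.1 [0.6432 0.1889 0.1   ]
d2 top 0.062 [0.4167 0.1837 0.062 ]
d2 top 0.08 [0.4074 0.1945 0.08  ]
d2 top 0.1 [0.397  0.2065 0.1   ]
d2 foot ends [0.4405 0.1986 0.    ] [0.3662 0.2087 0.    ]
rim scene
(171.5, 214.3) [ 0.5851 -0.1675  0.27  ]
(127.6, 250.6) [ 0.5878 -0.2562  0.27  ]
(150.6, 275) [ 0.6458 -0.2596  0.27  ]
(192, 230) [ 0.6324 -0.1667  0.27  ]
[ 0.6128 -0.2125] [0.0473 0.0888 0.0581 0.0939]
rim side
[ 0.6263 -0.1617  0.27  ]
[ 0.6309 -0.2576  0.27  ]
[ 0.5859 -0.2525  0.27  ]
[ 0.5811 -0.16    0.27  ]
[ 0.6061 -0.208 ] [0.0452 0.096  0.0453 0.0926]
tray
[ 0.5433 -0.1661  0.    ]
[ 0.5158 -0.2581  0.    ]
[ 0.6489 -0.3724  0.    ]
```

```bash
python3 -m pendant '[4.7,-3.1,2,5,100, 9.4,-6.2,4,11.3,100, 14.2,-9.3,6,11.3,100, 18.9,-12.4,8,11.3,100, 18.9,-12.4,8,11.3,100, 18.9,-12.4,8,11.3,100, 18.9,-12.4,8,11.3,100]' 40
python3 - <<'E'
from h import *
from station import telemetry
c=viewer.get_calibration("wrist");im=viewer.capture("wrist")[...,::-1];cv2.imwrite("pics/w1.png",im)
s=telemetry.observe();print(s["ee_pos"],s["opening"]);np.save("pics/w1.npy",c,allow_pickle=True)
print(np.round(c["world_from_camera"],3).tolist(),proj(c,(.525,.189,.072)))
b=viewer.capture("scene")[...,::-1];cv2.imwrite("pics/scene1.png",b)
E
```

```text
clock: 0.8
ee_pos: [0.5254, 0.1894, 0.1508]
tool_rot: [0.773, 0.635, -0.0, -0.0]
wrist_force: [0.4, -0.1, 1.0]
opening: 0.0517
grip_force: 0.0
[0.52649207 0.18874402 0.15156101] 0.05166846586615431
[[0.981, -0.185, -0.057, 0.541], [-0.194, -0.939, -0.283, 0.261], [-0.001, 0.289, -0.957, 0.293], [0.0, 0.0, 0.0, 1.0]] [254.90192502 199.76402243]
```

View pics/w1.png

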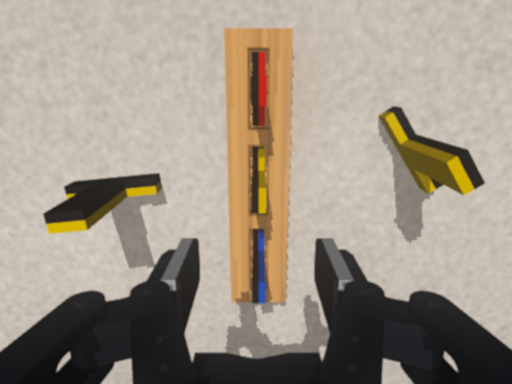

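The wrist view shows the rack lined up with the image columns. Yellow clip is at about (259,180), red at (260,90), blue at (260,265), with bigger decoys to either side at (100,200) and (430,150). Next I measure the yellow clip's offset.

```bash
python3 - <<'E'
from h import *
np.set_printoptions(precision=4,suppress=True)
c=np.load("pics/w1.npy",allow_pickle=True).item();im=cv2.imread("pics/w1.png")
h=cv2.cvtColor(im,cv2.COLOR_BGR2HSV)
m=cv2.inRange(h,(22,120,60),(35,255,255));m[:,:235]=0;m[:,290:]=0
ys,xs=np.nonzero(m);print("yellow",xs.min(),xs.max(),ys.min(),ys.max())
bl=cv2.inRange(h,(0,0,0),(179,255,70))
for v in range(140,222,6):
    r=np.nonzero(m[v])[0];k=np.nonzero(bl[v,235:290])[0]+235
    print(v,r.min() if len(r) else None,r.max() if len(r) else None,k.min() if len(k) else None,k.max() if len(k) else None)
ca,sa=np.cos(np.radians(11.3)),np.sin(np.radians(11.3))
for uv,z in[((259.5,208),.072),((259.5,192),.072),((259.5,150),.022),((259.5,214),.022),((225,29),.022),((292,29),.022),((231,302),.022),((286,302),.022)]:
    print(uv,z,onz(c,uv,z))
E
python3 - <<'E'
import cv2
a=cv2.imread("pics/w1.png")[130:230,215:305]
b=cv2.imread("pics/scene1.png")[195:345,110:240]
import numpy as np
cv2.imwrite("pics/c2.png",np.hstack([cv2.resize(a,(360,400),interpolation=2),cv2.resize(b,(440,400*1),interpolation=2)]))
E
```

```text
yellow 258 265 148 213
140 None None None None
146 None None None None
152 258 263 253 256
158 258 264 254 256
164 258 264 254 256
170 258 264 254 256
176 258 263 253 257
182 258 264 253 257
188 258 265 252 256
194 258 265 253 256
200 258 265 252 256
206 258 265 252 256
212 258 265 256 256
218 None None None None
(259.5, 208) 0.072 [0.5269 0.1826 0.072 ]
(259.5, 192) 0.072 [0.5291 0.1938 0.072 ]
(259.5, 150) 0.022 [0.5332 0.213  0.022 ]
(259.5, 214) 0.022 [0.5228 0.1595 0.022 ]
(225, 29) 0.022 [0.5257 0.3044 0.022 ]
(292, 29) 0.022 [0.5732 0.295  0.022 ]
(231, 302) 0.022 [0.4807 0.0802 0.022 ]
(286, 302) 0.022 [0.5301 0.0705 0.022 ]
```

View pics/c2.png

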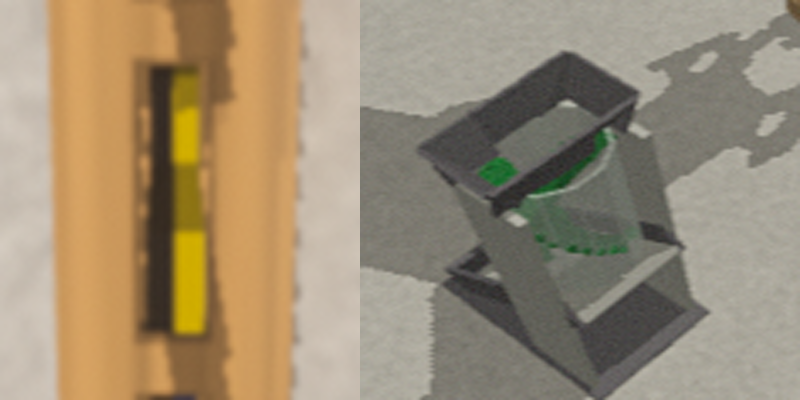

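```bash
python3 -m pendant '[-0.15,0.2,3,0,100, -0.15,0.2,6,0,100, -0.15,0.2,9,0,100, -0.15,0.2,10.8,0,100, -0.15,0.2,10.8,0,100, -0.15,0.2,10.8,0,100, -0.15,0.2,10.8,0,255, -0.15,0.2,10.8,0,255, -0.15,0.2,10.8,0,255, -0.15,0.2,10.8,0,255]' 40
python3 -m pendant '[0,0,0,0,255, 0,0,0,0,255, 0,0,0,0,255]' 40
python3 - <<'E'
from h import *
np.set_printoptions(precision=4,suppress=True)
A=viewer.get_calibration("scene");s=130/440;t=.375
for p in [(445,275),(600,395),(705,312),(683,247),(580,320)]:
  uv=(110+(p[0]-360)*s,195+p[1]*t);print(p,uv,onz(A,uv,0),onz(A,uv,.03))
E
```

```text
clock: 1.9
ee_pos: [0.5283, 0.1872, 0.0442]
tool_rot: [0.773, 0.634, 0.001, 0.0]
wrist_force: [-0.2, -1.4, 3.5]
opening: 0.0091
grip_force: 43.6
clock: 2.2
ee_pos: [0.5283, 0.1872, 0.0442]
tool_rot: [0.773, 0.634, 0.0, 0.0]
wrist_force: [-1.0, -1.2, 5.9]
opening: 0.0092
grip_force: 44.1
(445, 275) (135.11363636363637, 298.125) [ 0.5056 -0.252   0.    ] [ 0.5225 -0.257   0.03  ]
(600, 395) (180.9090909090909, 343.125) [ 0.647  -0.2519  0.    ] [ 0.6586 -0.2569  0.03  ]
(705, 312) (211.9318181818182, 312.0) [ 0.6467 -0.1678  0.    ] [ 0.6583 -0.176   0.03  ]
(683, 247) (205.4318181818182, 287.625) [ 0.5977 -0.1387  0.    ] [ 0.6112 -0.1479  0.03  ]
(580, 320) (175.0, 315.0) [ 0.5954 -0.2216  0.    ] [ 0.609  -0.2277  0.03  ]
```

```bash
python3 -m pendant '[0,0,-2,0,255, 0,0,-5,0,255, 0,0,-9,0,255, 0,0,-13.5,0,255, 0,0,-18,0,255, 0,0,-22.5,0,255, 0,0,-27,0,255, 0,0,-30,0,255, 0,0,-30,0,255, 0,0,-30,0,255]'
python3 - <<'E'
from station import telemetry
import numpy as np
p=np.array(telemetry.observe()["ee_pos"])
R=np.radians(-11.3);ty=np.array([np.cos(R),np.sin(R)]);tx=np.array([-np.sin(R),np.cos(R)])
for t in[(.609,-.210),(.609,-.16)]:
    d=np.array(t)-p[:2];print(p,d@tx,d@ty)
E
```

```text
clock: 3.2
ee_pos: [0.5276, 0.1872, 0.3432]
tool_rot: [0.773, 0.634, 0.0, 0.0]
wrist_force: [0.5, -0.6, -0.7]
opening: 0.0091
grip_force: 43.2
[0.52760096 0.18722009 0.34320754] -0.3735700169959308 0.15765483586003928
[0.52760096 0.18722009 0.34320754] -0.32453928406860016 0.1478575286479134
```

```bash
python3 -m pendant '[-4.5,1.7,-1,-2,255, -9,3.5,-1,-5,255, -13.5,5.3,-1,-8,255, -18,7,-1,-11.3,255, -22.5,8.8,-1,-11.3,255, -27,10.5,-1,-11.3,255, -31.5,12.3,-1,-11.3,255, -36,14,-1,-11.3,255, -40,15.6,-1,-11.3,255, -43.2,16.9,-1,-11.3,255]'
python3 -m pendant '[0,0,0,0,255, 0,0,0,0,255, 0,0,0,0,255]'
python3 - <<'E'
from h import *
from station import telemetry
s=telemetry.observe();print(s["ee_pos"],s["opening"])
c=viewer.get_calibration("wrist");im=viewer.capture("wrist")[...,::-1];cv2.imwrite("pics/w2.png",im);np.save("pics/w2.npy",c,allow_pickle=True)
E
```

```text
clock: 4.2
ee_pos: [0.6079, -0.2717, 0.3496]
tool_rot: [0.708, 0.707, -0.001, -0.003]
wrist_force: [-0.6, 0.5, -0.2]
opening: 0.0095
grip_force: 43.2
clock: 4.5
ee_pos: [0.6084, -0.2684, 0.3518]
tool_rot: [0.707, 0.707, -0.0, -0.001]
wrist_force: [-0.7, 0.2, -0.8]
opening: 0.009
grip_force: 43.2
[ 0.60842965 -0.26838014  0.35177218] 0.008955073417179223
```

View pics/w2.png

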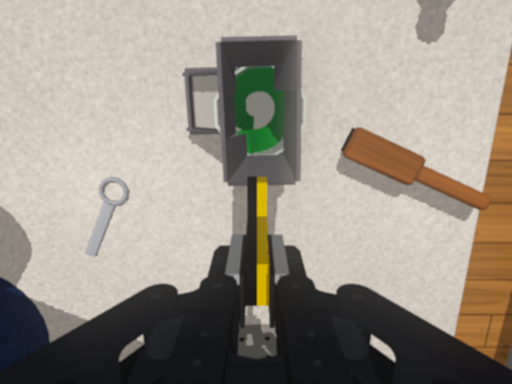

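The clip is in hand (foot's far end about (257,178), yellow to the right, which is +x). The funnel's outer rim corners are about (218,38), (301,36), (300,184) and (223,185), and the tray frame is out to the left (-x). Next I project these.

```bash
python3 - <<'E'
from h import *
np.set_printoptions(precision=4,suppress=True)
c=np.load("pics/w2.npy",allow_pickle=True).item();im=cv2.imread("pics/w2.png")
R=np.array([onz(c,p,.27)[:2] for p in[(218,38),(301,36),(300,184),(223,185)]])
print(R,R.mean(0),np.linalg.norm(R-np.roll(R,1,0),axis=1))
g=cv2.cvtColor(im,cv2.COLOR_BGR2HSV)
m=((g[...,2]<125)&(g[...,1]<60)).astype(np.uint8);m[:25]=0;m[186:]=0;m[:,:205]=0;m[:,315:]=0
for v in(50,80,110,140,165,178):
    r=np.nonzero(m[v])[0];print(v,r.min(),r.max(),"world",onz(c,(r.min(),v),.27)[:2],onz(c,(r.max()+1,v),.27)[:2])
# throat (z .242): edges of the dark walls
for v in(90,120,140):
    print(v,[int(x) for x in im[v,218:305].mean(1)])
T=np.array([onz(c,p,.242)[:2] for p in[(235,67),(275,67),(235,155),(285,155)]]);print(T)
# clip in hand: foot z
y=cv2.inRange(g,(22,120,60),(35,255,255));y[:,:240]=0;y[:,285:]=0;y[:170]=0;ys,xs=np.nonzero(y)
print("clip yellow",xs.min(),xs.max(),ys.min(),ys.max())
for v in(185,200,220,240,260,280,300):
    r=np.nonzero(y[v])[0];k=np.nonzero(im[v,235:262].max(1)<45)[0]+235
    print(v,r.min(),r.max(),k.min() if len(k) else 0)
zb=.3518-.0342; print("foot bottom z",zb,"foot near-end top",onz(c,(258,178),zb+.012))
print(np.round(c["world_from_camera"],3).tolist())
E
```

```text
[[ 0.5857 -0.1673]
 [ 0.6356 -0.1662]
 [ 0.6385 -0.2585]
 [ 0.5862 -0.2593]] [ 0.6115 -0.2128] [0.092  0.0499 0.0924 0.0522]
50 217 298 world [ 0.5849 -0.174 ] [ 0.6347 -0.174 ]
80 217 299 world [ 0.5843 -0.1914] [ 0.636  -0.1913]
110 218 299 world [ 0.5844 -0.2096] [ 0.6366 -0.2095]
140 221 298 world [ 0.5858 -0.2287] [ 0.6367 -0.2287]
165 224 297 world [ 0.5873 -0.2454] [ 0.6366 -0.2453]
178 224 297 world [ 0.587  -0.2544] [ 0.637  -0.2543]
90 [113, 108, 107, 102, 86, 67, 59, 57, 56, 56, 56, 55, 55, 56, 56, 55, 53, 52, 50, 49, 48, 48, 47, 49, 47, 48, 47, 46, 47, 46, 47, 47, 44, 47, 46, 45, 47, 53, 54, 55, 60, 64, 59, 54, 56, 58, 53, 47, 47, 47, 47, 48, 49, 50, 50, 53, 57, 60, 60, 61, 63, 63, 64, 66, 66, 67, 70, 72, 74, 77, 80, 83, 84, 87, 90, 90, 92, 93, 98, 110, 115, 117, 132, 161, 182, 186, 184]
120 [137, 114, 109, 108, 109, 102, 81, 62, 57, 56, 56, 56, 54, 55, 55, 55, 53, 50, 47, 46, 45, 47, 46, 45, 46, 45, 45, 44, 44, 45, 44, 43, 44, 43, 46, 74, 107, 123, 125, 123, 124, 124, 124, 124, 124, 124, 124, 125, 125, 125, 123, 116, 96, 70, 53, 50, 51, 53, 54, 55, 57, 58, 61, 61, 63, 67
[... 162 characters left out ...]
66, 67, 66, 65, 66, 65, 65, 65, 65, 65, 65, 65, 65, 64, 67, 68, 65, 61, 58, 57, 59, 60, 57, 58, 58, 60, 61, 62, 61, 61, 63, 62, 64, 64, 66, 67, 66, 69, 69, 69, 70, 71, 72, 72, 69, 63, 61, 70, 87, 103, 107, 95, 82, 78, 79, 81, 83, 86, 89, 90, 91, 92, 92, 94, 101, 113, 118, 120, 137, 168, 184, 186, 184]
[[ 0.5939 -0.1823]
 [ 0.6216 -0.1822]
 [ 0.5929 -0.244 ]
 [ 0.6301 -0.244 ]]
clip yellow 256 269 177 305
185 256 266 249
200 256 266 254
220 256 266 249
240 256 268 244
260 256 269 242
280 256 269 242
300 256 269 235
foot bottom z 0.3176 foot near-end top [ 0.6099 -0.2387  0.3296]
[[1.0, 0.002, -0.002, 0.61], [0.001, -0.958, -0.286, -0.196], [-0.003, 0.286, -0.958, 0.494], [0.0, 0.0, 0.0, 1.0]]
```

```bash
python3 -m pendant '[2.7,0.15,0,-1,255, 5.4,0.15,0,-1,255, 5.4,0.15,2,-1,255, 5.4,0.15,4,-1,255, 5.4,0.15,5.5,-1,255, 5.4,0.15,5.5,-1,255, 5.4,0.15,5.5,-1,255, 5.4,0.15,5.5,-1,255]'
python3 - <<'E'
from h import *
w=viewer.capture("wrist")[...,::-1];a=viewer.capture("scene")[...,::-1];b=viewer.capture("side")[...,::-1]
r=lambda i,x,y,w,h:cv2.resize(i[y:y+h,x:x+w],(400,300),interpolation=2)
cv2.imwrite("pics/c3.png",np.vstack([np.hstack([r(w,150,100,213,160),r(a,100,150,160,120)]),np.hstack([r(b,250,10,120,90),r(w,0,0,512,384)])]))
E
```

```text
clock: 5.35
ee_pos: [0.6107, -0.2158, 0.2998]
tool_rot: [0.701, 0.713, 0.0, 0.001]
wrist_force: [0.8, 0.8, 0.4]
opening: 0.0092
grip_force: 43.2
```

View pics/c3.png

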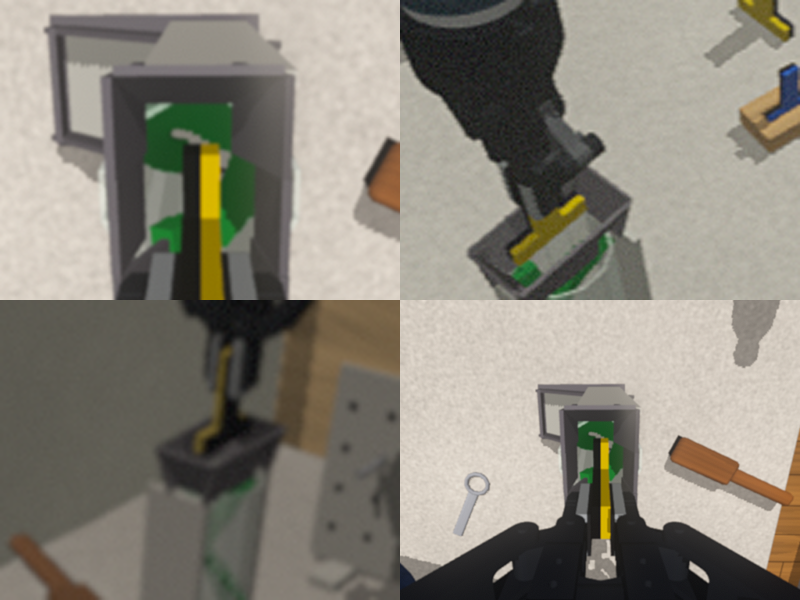

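The clip hangs centred in the funnel in all three views, with yellow to +x. I lower it 2 cm and release.

```bash
python3 -m pendant '[0,0,1,0,255, 0,0,2,0,255, 0,0,2,0,255, 0,0,2,0,255, 0,0,2,0,255, 0,0,2,0,0, 0,0,2,0,0, 0,0,2,0,0, 0,0,2,0,0, 0,0,2,0,0]'
python3 -m pendant '[0,0,-2,0,0, 0,0,-5,0,0, 0,0,-9,0,0, 0,0,-12,0,0, 0,0,-12,0,0]'
python3 - <<'E'
from h import *
w=viewer.capture("wrist")[...,::-1];a=viewer.capture("scene")[...,::-1];b=viewer.capture("side")[...,::-1]
r=lambda i,x,y,w,h:cv2.resize(i[y:y+h,x:x+w],(400,300),interpolation=2)
cv2.imwrite("pics/c4.png",np.vstack([np.hstack([r(w,100,0,320,240),r(a,100,200,160,160)]),np.hstack([r(b,250,80,133,100),r(b,100,150,240,180)])]))
E
```

```text
clock: 6.5
ee_pos: [0.6103, -0.2156, 0.2784]
tool_rot: [0.701, 0.713, 0.0, 0.0]
wrist_force: [0.4, -0.3, -0.2]
opening: 0.0807
grip_force: 0.0
clock: 7.0
ee_pos: [0.6116, -0.2163, 0.405]
tool_rot: [0.701, 0.713, 0.001, 0.005]
wrist_force: [-0.3, 0.1, 0.6]
opening: 0.0856
grip_force: 0.0
```

View pics/c4.png

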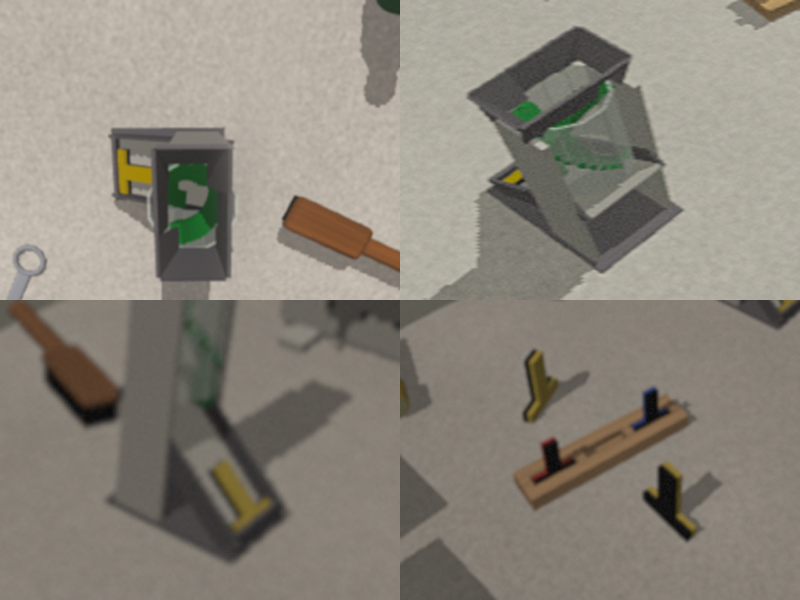

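The clip lies on the tray against the lip with its yellow face up, red and blue are still in the rack, and the arm is clear. I hand the job in.

```bash
python3 -m pendant '[0,0,0,0,0, 0,0,0,0,0, 0,0,0,0,0, 0,0,0,0,0, 0,0,0,0,0]'; python3 -c "
from station import job;print(job.sign_off())"
```

```text
clock: 7.65
ee_pos: [0.6102, -0.2156, 0.3981]
tool_rot: [0.701, 0.713, -0.0, -0.0]
wrist_force: [0.1, 0.4, 1.0]
opening: 0.0853
grip_force: 0.0
the job is handed in; nothing more can be done
None
```

The yellow clip went through the turning guide and lies yellow face up on the tray, red and blue are still in the rack, and the job was handed in at about 7.7 s (sign-off returned no verdict).

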